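Brake the running test wheel and lock it with its pin

TASK

The brass wheel of the spring test stand is still running. Take the locking pin from its wooden rest, slow the wheel by touch with the pin's tip pressed lightly on its face above the slot, and when the hole creeps round slip the pin through hole and slot, fully home, so that the wheel is locked; then let go of the pin. Be gentle - never lean hard on the wheel - and leave the things around where they are.

Things in the scene. Friction and masses are not known exactly. Their poses are not given: they have to be found in the camera images.
- stand: Fixed round green test stand, 156 mm across; origin at the centre of its underside on the bench, z up. Its top face is at z 30 mm. The wheel turns on its vertical axis. A raised red pointer block stands on its rim at -x, 68 to 76 mm from the axis, top at z 44 mm; the slot lies on the same -x line, under the wheel.
- slot (a point): Centre of the mouth of the fixed slot in the stand's top face (z 30 mm), 48 mm from the axis towards the red pointer, below the wheel. 14 mm long towards the axis, 10 mm wide along the wheel's travel, 20 mm deep.
- wheel (a joint): Angle of the brass wheel (rad), not wrapped, grows counter-clockwise seen from above; at each multiple of 2 pi the hole is over the slot. A weak spring motor (0.1 N m) turns it at about 2 rad/s; rubbed at the slot's radius it stalls at some 2.5 to 5 N of pressure and restarts when eased. It gives way downwards from about 1 N on, 1 N/mm, oil-damped (150 N s/m), 8 mm at most, and springs back.
- wheel_hole (a point): Centre of the one round through hole of the brass wheel, at its upper face: 12 mm diameter, 48 mm from the axis, edged with a red ring; turns with the wheel. Wheel: 124 mm across, 6 mm thick, flat upper face 48 mm above the bench, low hub 6 mm higher. The five dark discs near the hub are flush plugs, not holes.
- lock_pin: Loose locking pin, 74 mm tall, 60 g, upright; origin at the centre of its lower tip, z up along it. From the tip: steel shank 8 mm across with a chamfered end (5 mm flat), 34 mm long; collar 22 mm across from 34 to 38 mm; blue grip head 14 mm across from 38 to 74 mm. Fully home in the stand its collar rests on the wheel, its tip 14 mm above the bench.
- pin_head (a point): The place to grip the locking pin: middle of its blue head, on its axis, 60 mm above the tip, 22 mm above the top of the collar.
- pin_rest: Fixed dark wooden block 46 x 46 x 40 mm, origin under its centre, with a 10 mm hole 36 mm deep in the middle; the pin stands in it, collar on its top face, tip 6 mm above the bench.
- loupe: Black eye loupe, 30 mm across and 31 mm tall, loose bystander; origin at the centre of its underside.
- oil_cups: Black stand with four coloured oil cups, 34 x 94 x 20 mm, loose bystander; origin at the centre of its underside.
- watch_case: Empty steel watch case ring, 46 x 42 x 9 mm, loose bystander; origin at the centre of its underside.

How it is judged:
By the outcome, as a careful person would: the job done as asked, in the order asked, and still so for the second after the job is handed in, with the robot touching nothing.
It also fails if it takes over 48 s, if anything falls off the work surface, if the arm or the gripper's body presses on something with over 40 N, if the wrist force passes 120 N, or if a joint passes its speed limit or range.

ROBOT

A 6-joint arm with a two-finger parallel gripper is mounted at the origin on a cart in front of the work surface, level with it; the furniture and walls round the work are solid. World frame = base frame: x ahead of the robot, y to its left, z up, the work surface at z = 0. Lengths are in m, angles in rad, forces in N, time in s.
With the tool pointing down it reaches from about 0.25 to 0.775 m from the base axis. Payload 4 kg.
Tool frame: the origin (TCP) lies at the very end of the fingers, on their centre line; the grasp point (between the pads) lies hold_point_z behind it (hold_point_z is the distance from the TCP to the grasp point, in m); z points along the fingers, y is the direction in which the jaws open and shut (so a half turn about z gives the same grasp; the last joint's range is limited). The gripper opens to 94 mm and grips with 3 to 60 N. Pads are 16 mm wide; open, the fingers measure 119 mm over their backs; the gripper's body (75 mm by 177 mm) begins 78 mm behind the grasp point.
Start: joints at [1.095, 0.087, 1.371, -0, 1.684, -0.103], TCP at [0.2, 0.512, 0.183] pointing down, gripper open.
Joint ranges: [-3.1, 3.1], [-0.76, 2.03], [0.27, 2.55], [-1.08, 4.22], [0.17, 2.65], [-2.57, 2.57]. Speed limits (rad/s): [2.79, 2.79, 3.14, 3.14, 3.14, 3.14].

INTERFACE

Orientations are given as [roll, pitch, yaw] about the fixed x, y, z axes, in that order (R = Rz(yaw) Ry(pitch) Rx(roll)).
In Python, from bench import * gives the robot as it stands.
- The arm moves only by the tool step_arm, never from a script. Its argument "increments" is text: rows parted by semicolons, each of 6 numbers parted by spaces: the shift along the tool's x, y, z in cm, then the turn, a rotation vector about the tool's x, y, z in rad. A call has 1 to 5 rows; each row shifts and turns the commanded pose from where the row before left it, along the tool's axes as they then stand; what a row does not reach is not made up. A row lasts 1/10 s, in which the tool goes at most 50 mm and 8.59 degrees, less where a joint would pass 70% of its speed; a pose out of reach is approached as far as the arm can. A call is refused whole if a number of a shift passes 5 or a number of a turn 0.15, either way. A call with a gripper value outside its range is refused whole. "claw" is the gripper's target within -1 to 1 (shut at 1, half-way at 0, fully open at -1), set as the call begins (left out, the last holds). The fingers move at their own pace and stop on an object; the grip force is fixed at half the most. Time passes only in rows, so rows that do not move let the fingers close. It gives the time, the measured TCP pose, the force and the opening at its end, in the units of the state.
- get_obs(): the state, without advancing time (a new reading comes with each control period).
- snapshot(name): name is "scene" or "top" or "wrist"; returns the picture (384x512x3 uint8, red, green, blue); there is no depth.
- calibration(name): a dict with "camera_matrix" (3x3 intrinsics, pixels), "eye" and "orientation" of the camera in the world; the wrist camera has in their place "tool_from_camera" (4x4, takes a point from camera to tool coordinates, whose origin is the TCP and whose axes are the flange's). Camera axes: x right, y up, looking along -z (the intrinsics and any distortion apply to the point x, -y, -z); pixel columns grow to the right and rows downward; lengths in m; the calibration is good to about 2 mm. A picture is of the moment at which its call begins: read the wrist's pose just before it. calibration takes no time and is no camera call.
- close_job(): hands the job in, once; it reports no verdict.
The state is a dict: "time": time; "joint_positions": joint angles; "qvel": joint speeds; "joint_torque": joint torques, N m; "tool_pos": TCP position; "ee_rot": TCP orientation; "wrist_force": force on the tool from outside, world axes, zero at the start; "wrist_torque": the same for the moment, N m; "width": finger opening in m.
Only numpy, scipy, OpenCV 4.12 (cv2) and the standard library are available. Lean on these libraries where they do the work, as an engineer would, in place of code of your own. Each camera call takes 0.05 s, during which the arm holds its last target. There are 200 camera calls.

## Working session

There is one attempt and no reset: what is moved stays moved. The work goes in short steps, Python scripts to look and compute and a tool call to move; the robot and the scene stay as the last step left them, time stands still between calls to the robot, and variables do not carry over. Pictures are saved under pics/ and viewed, about 8 in all and at most 12, crops included, and the job is handed in when it is done.

Besides the shell and the picture viewer there is one more tool, called after "Call:" as name(argument=value, ...), one argument or row to a line, values as JSON. step_arm: Moves the arm, as the interface text tells. Its arguments: {"type":"object","properties":{"increments":{"type":"string"},"claw":{"type":"number"}},"required":["increments"]}

```bash
ls; mkdir -p pics
python3 - <<'E'
from bench import *
import cv2,numpy as np
o=get_obs();print(o)
for n in("top","scene"):
    print(n,calibration(n)); cv2.imwrite(f"pics/{n}0.png",cv2.cvtColor(snapshot(n),cv2.COLOR_RGB2BGR))
print(calibration("wrist"))
a=cv2.imread("pics/top0.png");b=cv2.imread("pics/scene0.png")
E
```

```text
pics
{'time': 0.0, 'joint_positions': array([ 1.09491899e+00,  8.79538102e-02,  1.37224876e+00, -2.09224229e-05,
        1.68362163e+00, -1.03080235e-01]), 'qvel': array([-1.73321440e-03,  1.24155420e-03,  1.93159854e-05,  2.61820691e-03,
       -1.45997399e-03, -1.76555936e-04]), 'joint_torque': array([ 1.65350044e-03, -3.40170157e+01, -3.02434766e+01,  7.18126190e-02,
        3.28050368e-02, -1.50025194e-04]), 'tool_pos': array([0.20004333, 0.51167766, 0.1822077 ]), 'ee_rot': array([-3.13937081e+00, -2.08937129e-04,  2.76879299e+00]), 'wrist_force': array([-0.10351941, -0.00778462,  0.44478728]), 'wrist_torque': array([-0.01791448, -0.02154762,  0.02007309]), 'width': 0.094097362787497}
top {'camera_matrix': array([[471.44568325,   0.        , 255.87838025],
       [  0.        , 471.44568325, 194.0948267 ],
       [  0.        ,   0.        ,   1.        ]]), 'eye': array([ 0.40498182, -0.1453336 ,  1.33552604]), 'orientation': array([ 0.07101569, -0.00906431, -1.54861838])}
scene {'camera_matrix': array([[450.27441086,   0.        , 251.67734237],
       [  0.        , 450.27441086, 192.54103733],
       [  0.        ,   0.        ,   1.        ]]), 'eye': array([-0.1306402 , -0.76339768,  0.76796136]), 'orientation': array([ 0.90898817, -0.00669882, -0.77081178])}
{'camera_matrix': array([[337.95988455,   0.        , 254.56008375],
       [  0.        , 337.95988455, 196.00899902],
       [  0.        ,   0.        ,   1.        ]]), 'tool_from_camera': array([[ 7.96943236e-04,  9.72952860e-01,  2.31002376e-01,
         6.56178801e-02],
       [ 9.99999575e-01, -8.82276622e-04,  2.66104036e-04,
         2.76483173e-04],
       [ 4.62714678e-04,  2.31002066e-01, -9.72953150e-01,
        -2.01047795e-01],
       [ 0.00000000e+00,  0.00000000e+00,  0.00000000e+00,
         1.00000000e+00]])}
```

View pics/top0.png

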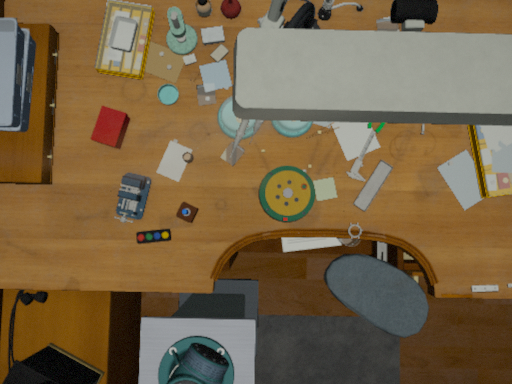

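```bash
python3 -c "
import bench;print([n for n in dir(bench) if not n.startswith('__')]);print(getattr(bench,'hold_point_z',None))"
```

```text
['IKError', 'calibration', 'close_job', 'get_obs', 'hold_point_z', 'snapshot']
0.0188
```

Top view: stand centre ≈(287,193), red pointer ≈(285,219), pin in rest ≈(187,212), oil cups (153,236). Enlarging both views.

Run:
```python
import cv2,numpy as np
a=cv2.imread("pics/top0.png")[150:260,130:330]
cv2.imwrite("pics/topc.png",cv2.resize(a,None,fx=4,fy=4,interpolation=cv2.INTER_CUBIC))
```

```text
(no output)
```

View pics/topc.png

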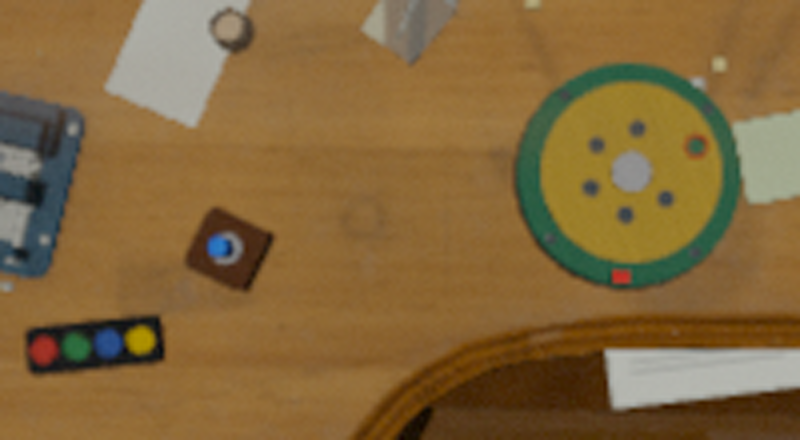

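View pics/scene0.png

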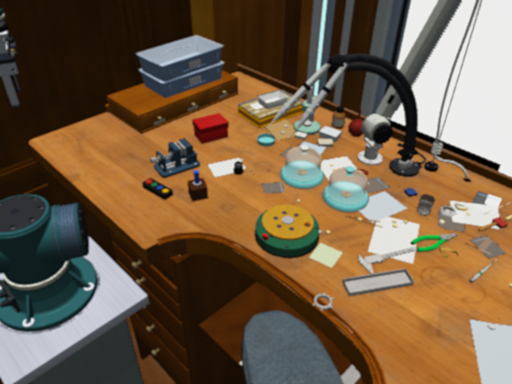

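Crop: pin head top ≈(219,246), collar ≈(229,248), rest block centre ≈(230,249), hub (631,172), pointer (621,277), hole (696,146), loupe (231,29), cups from (43,350) to (142,340). Scene view agrees: stand (288,232), pin head (197,176).

```bash
cat > h.py <<'E'
from bench import *
import cv2,numpy as np
from scipy.spatial.transform import Rotation as R
def pose(name,o=None):
    c=calibration(name)
    if name!="wrist": return c["camera_matrix"],np.array(c["eye"]),R.from_euler('xyz',c["orientation"]).as_matrix()
    T=np.eye(4);T[:3,:3]=R.from_euler('xyz',o["ee_rot"]).as_matrix();T[:3,3]=o["tool_pos"]
    T=T@c["tool_from_camera"];return c["camera_matrix"],T[:3,3],T[:3,:3]
def ray(P,u,v):
    K,e,M=P; d=np.linalg.inv(K)@[u,v,1]; return e,M@(d*[1,-1,-1])
def onz(P,u,v,z):
    e,d=ray(P,u,v); return e+d*(z-e[2])/d[2]
def proj(P,p):
    K,e,M=P; q=(M.T@(np.asarray(p)-e))*[1,-1,-1]; q=K@q; return q[:2]/q[2]
def shot(name,fn):
    o=get_obs();im=cv2.cvtColor(snapshot(name),cv2.COLOR_RGB2BGR);cv2.imwrite(fn,im);return o,im
E
python3 - <<'E'
from h import *
P=pose("top")
f=lambda u,v,z:onz(P,(u+.5)/4-.5+130,(v+.5)/4-.5+150,z)
for n,u,v,z in [("head",219,246,.08),("collar",229,248,.044),("rest",230,249,.04),("hub",631,172,.054),("rim",628,175,.03),("ptr",621,277,.044),("hole",696,146,.048),("cupR",43,350,.02),("cupY",142,340,.02),("loupe",231,29,.031)]:
    p=f(u,v,z);print(n,p.round(4))
S=pose("scene")
for n,u,v,z in [("head",219,246,.08),("hub",631,172,.054),("ptr",621,277,.044)]: print(n,proj(S,f(u,v,z)).round(1))
E
```

```text
head [0.4448 0.0344 0.08  ]
collar [0.4447 0.0327 0.044 ]
rest [0.4442 0.0325 0.04  ]
hub [ 0.5024 -0.2407  0.054 ]
rim [ 0.502  -0.2405  0.03  ]
ptr [ 0.4309 -0.2359  0.044 ]
hole [ 0.5217 -0.2855  0.048 ]
cupR [0.3719 0.1624 0.02  ]
cupY [0.3803 0.0942 0.02  ]
loupe [0.5976 0.038  0.031 ]
head [195.8 171.3]
hub [287.1 218.4]
ptr [264.7 234.6]
```

Call:
step_arm(
  increments="0 0 0 0 0 -0.124; 0 0 0 0 0 -0.124; 0 0 0 0 0 -0.124; -2 -3.9 0 0 0 0; -2 -3.9 0 0 0 0",
  claw=-1,
)

```text
time: 0.6
tool_pos: [0.24, 0.4334, 0.1822]
ee_rot: [-3.14, -0.001, -3.14]
wrist_force: [0.1, -0.7, 0.4]
width: 0.0938
```

Call:
step_arm(
  increments="-2 -3.9 0 0 0 0; -2 -3.9 0 0 0 0; -2 -3.9 0 0 0 0; -2 -3.9 0 0 0 0; -2 -3.9 0 0 0 0",
)

```text
time: 1.1
tool_pos: [0.3403, 0.2374, 0.183]
ee_rot: [-3.141, -0.0, 3.141]
wrist_force: [-0.2, 0.2, 0.3]
width: 0.0939
```

Call:
step_arm(
  increments="-2 -3.9 0 0 0 0; -2 -3.9 0 0 0 0; -2 -3.9 0 0 0 0; -2 -3.9 0 0 0 0; -2 -3.9 0 0 0 0",
)

```text
time: 1.6
tool_pos: [0.4402, 0.0423, 0.183]
ee_rot: [3.141, -0.0, 3.141]
wrist_force: [-0.2, 0.7, 1.0]
width: 0.094
```

Call:
step_arm(
  increments="-0.5 -0.9 2 0 0 0; 0 0 2 0 0 0; 0 0 0 0 0 0",
)

```text
time: 1.9
tool_pos: [0.4427, 0.0345, 0.1398]
ee_rot: [3.141, -0.007, 3.139]
wrist_force: [0.1, 0.2, 0.2]
width: 0.094
```

Run:
```python
from h import *
o,im=shot("wrist","pics/w1.png");P=pose("wrist",o);print(o["tool_pos"])
for p in [(.4447,.0335,.08),(.4447,.0335,.044),(.4447,.0335,.04)]: print(proj(P,p))
```

```text
[0.44268892 0.03452022 0.1398419 ]
[253.41931384 203.50166408]
[253.56267775 193.70740399]
[253.5765941  192.75667476]
```

View pics/w1.png

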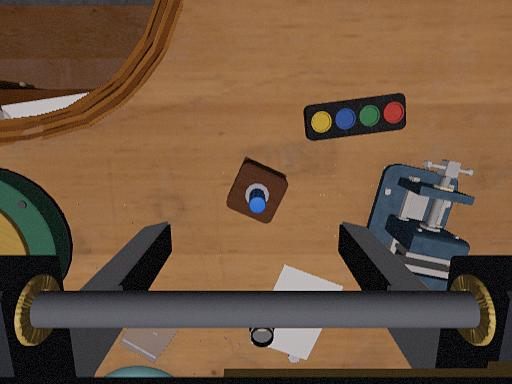

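Wrist view: pin head top ≈(257.5,205), collar centre ≈(257,190), path clear; pad centre free of obstacles.

Run:
```python
from h import *
o=get_obs();print(o["tool_pos"],o["ee_rot"])
P=pose("wrist",o)
print(onz(P,257.5,205.5,.08),onz(P,257,191,.042))
```

```text
[0.44360251 0.03489931 0.14168455] [ 3.14121574 -0.00424795  3.14023193]
[0.44793364 0.03714369 0.08      ] [0.44425147 0.03698741 0.042     ]
```

Call:
step_arm(
  increments="0 0.1 3 0 0 0; 0 0 3 0 0 0; 0 0 2.5 0 0 0; 0 0 1 0 0 0; 0 0 0 0 0 0",
)

```text
time: 2.45
tool_pos: [0.4443, 0.0365, 0.0479]
ee_rot: [3.141, -0.002, -3.142]
wrist_force: [-0.7, -0.7, -0.0]
width: 0.0939
```

Call:
step_arm(
  increments="0 0 0 0 0 0; 0 0 0 0 0 0; 0 0 0 0 0 0; 0 0 0 0 0 0; 0 0 0 0 0 0",
  claw=1,
)

```text
time: 2.95
tool_pos: [0.4453, 0.036, 0.0489]
ee_rot: [3.142, 0.001, 3.141]
wrist_force: [0.4, -0.1, -0.1]
width: 0.0575
```

Call:
step_arm(
  increments="0 0 0 0 0 0; 0 0 0 0 0 0; 0 0 0 0 0 0",
)

```text
time: 3.25
tool_pos: [0.4449, 0.036, 0.0483]
ee_rot: [3.141, -0.0, 3.141]
wrist_force: [-0.8, -0.2, -0.4]
width: 0.0335
```

Call:
step_arm(
  increments="0 0 0 0 0 0; 0 0 0 0 0 0; 0 0 0 0 0 0; 0 0 0 0 0 0; 0 0 0 0 0 0",
)

```text
time: 3.75
tool_pos: [0.4449, 0.0361, 0.0483]
ee_rot: [3.141, -0.0, 3.141]
wrist_force: [1.1, 0.5, 0.4]
width: 0.0128
```

```bash
python3 -c "
from h import *
o=get_obs();print(o)"
```

```text
{'time': 3.75, 'joint_positions': array([-4.63587939e-02, -7.69413383e-02,  1.80807595e+00,  1.11040054e-04,
        1.41054288e+00, -1.61637372e+00]), 'qvel': array([-0.00069898,  0.00051323, -0.00033604,  0.00049277,  0.00125328,
        0.00038526]), 'joint_torque': array([-5.22595528e-02, -2.51547521e+01, -2.84570450e+01, -5.86273964e-02,
        7.41628348e-02,  3.27884493e-05]), 'tool_pos': array([0.44491721, 0.03606116, 0.04833412]), 'ee_rot': array([ 3.14147929e+00, -7.97631147e-05,  3.14079354e+00]), 'wrist_force': array([1.10818574, 0.47838383, 0.40166239]), 'wrist_torque': array([ 0.07015297,  0.0112339 , -0.015015  ]), 'width': 0.012802705920675086}
```

Call:
step_arm(
  increments="0 0 -1 0 0 0; 0 0 -2 0 0 0; 0 0 -3 0 0 0; 0 0 -2 0 0 0; 0 -3 0 0 0 0",
)

```text
time: 4.25
tool_pos: [0.4475, 0.0076, 0.1331]
ee_rot: [3.141, 0.008, -3.138]
wrist_force: [0.4, -0.2, -1.3]
width: 0.0128
```

Call:
step_arm(
  increments="0 -5 0 0 0 0; 0 -5 0 0 0 0; 0 -5 0 0 0 0; 0 -4 0 0 0 0; 0 -3 0 0 0 0",
)

```text
time: 4.75
tool_pos: [0.4444, -0.2167, 0.1291]
ee_rot: [-3.141, 0.001, 3.139]
wrist_force: [-0.0, 0.1, -0.1]
width: 0.0129
```

Call:
step_arm(
  increments="-1 -1.5 0 0 0 0; 0 -0.8 0 0 0 0; 0 0 0 0 0 0; 0 0 0 0 0 0; 0 0 0 0 0 0",
)

```text
time: 5.25
tool_pos: [0.4546, -0.2359, 0.1286]
ee_rot: [3.141, 0.0, -3.141]
wrist_force: [-0.1, 0.3, -0.1]
width: 0.0129
```

Run:
```python
from h import *
o,im=shot("wrist","pics/w2.png");P=pose("wrist",o);print(o)
t=o["tool_pos"]
print("tip",proj(P,t-[0,0,.0423]))
for p in [(.4309,-.2359,.044),(.5024,-.2407,.054),(.4546,-.2374,.048)]: print(proj(P,p))
cv2.imwrite("pics/w2v.png",cv2.resize(im[0:384,60:460],None,fx=1.5,fy=1.5,interpolation=cv2.INTER_CUBIC))
```

```text
{'time': 5.25, 'joint_positions': array([-5.89607740e-01,  2.04580733e-02,  1.54937019e+00,  2.73510713e-04,
        1.57190944e+00, -2.16089997e+00]), 'qvel': array([ 1.20727494e-03, -8.04568989e-04,  1.12308912e-04, -5.28731157e-05,
       -2.85039589e-03, -3.20844747e-03]), 'joint_torque': array([-2.18546237e-01, -3.07604957e+01, -3.00849259e+01, -6.69286516e-02,
        4.83488466e-02,  8.98415656e-04]), 'tool_pos': array([ 0.45461158, -0.2359092 ,  0.12855495]), 'ee_rot': array([ 3.14128469e+00,  3.16788848e-05, -3.14109647e+00]), 'wrist_force': array([-0.10358512,  0.25948989, -0.13256424]), 'wrist_torque': array([0.04349466, 0.01511185, 0.00266579]), 'width': 0.012892313959904766}
tip [254.71097694 206.25216863]
[254.76543814 166.4046893 ]
[249.13660929 249.6127936 ]
[252.97261384 194.59783686]
```

View pics/w2v.png

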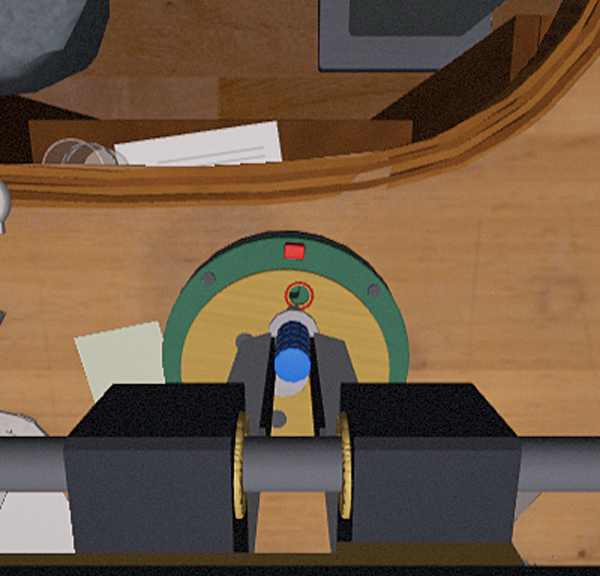

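Wrist view: pin tip peeks at ≈(293,309) of the crop, pointer (294,251), red-ringed hole (299,295) just arriving from the right with the dark slot visible in it. Refining numerically.

Run:
```python
from h import *
o=get_obs();P=pose("wrist",o)
im=cv2.imread("pics/w2.png");h=cv2.cvtColor(im,cv2.COLOR_BGR2HSV)
r=((h[...,0]<8)|(h[...,0]>172))&(h[...,1]>150)&(h[...,2]>90)
n,l,s,c=cv2.connectedComponentsWithStats(r.astype(np.uint8))
for i in range(1,n):
    if s[i,4]>15 and 140<c[i][1]<220 and 200<c[i][0]<300: print(s[i],c[i],onz(P,*c[i],.044),onz(P,*c[i],.048))
g=((h[...,0]>65)&(h[...,0]<88)&(h[...,1]>90)).astype(np.uint8)
for v in range(185,245,10):
    x=np.where(g[v,140:360])[0]+140; a,b=x.min(),x.max()+0
    y=np.where((h[v,:,0]>15)&(h[v,:,0]<32)&(h[v,:,1]>120))[0]
    print(v,a,b,onz(P,(a+b)/2,v,.03)[:2],onz(P,a,v,.03)[:2],onz(P,b,v,.03)[:2])
cv2.imwrite("pics/w2c.png",cv2.resize(im[155:225,215:300],None,fx=8,fy=8,interpolation=cv2.INTER_CUBIC))
```

```text
[249 163  14  10 128] [255.7890625 167.34375  ] [ 0.43179047 -0.23507141  0.044     ] [ 0.43119252 -0.2350843   0.048     ]
[250 188  19  19  77] [259.44155844 196.44155844] [ 0.45725479 -0.2318423   0.044     ] [ 0.45630019 -0.23190042  0.048     ]
185 188 312 [ 0.44997379 -0.24022497] [ 0.45005713 -0.29628739] [ 0.44989047 -0.18417607]
195 180 319 [ 0.45926021 -0.24069655] [ 0.45935555 -0.30398281] [ 0.45916489 -0.17742751]
205 175 324 [ 0.4686772  -0.24071634] [ 0.46878151 -0.30903572] [ 0.46857292 -0.17241703]
215 171 328 [ 0.47822823 -0.24073641] [ 0.47834041 -0.31323695] [ 0.47811608 -0.16825849]
225 169 331 [ 0.48791545 -0.24029175] [ 0.48803361 -0.31563777] [ 0.48779733 -0.16497014]
235 169 332 [ 0.49774254 -0.23984066] [ 0.4978639  -0.31619915] [ 0.49762122 -0.16350726]
```

View pics/w2c.png

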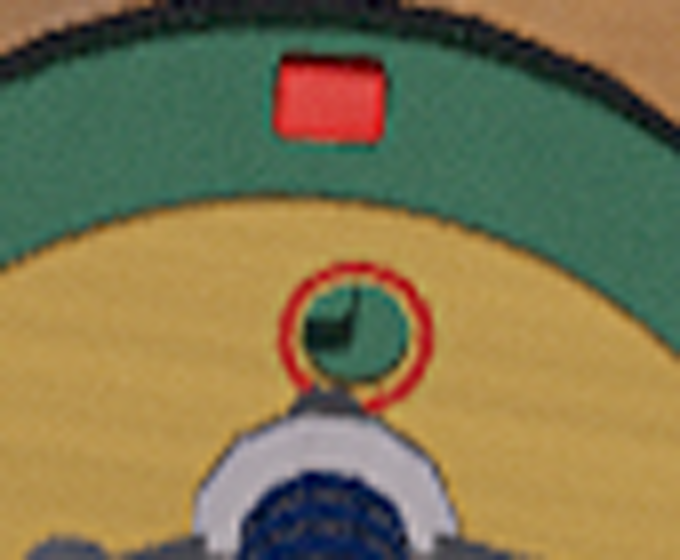

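Slot fixed at ≈(0.4557, −0.2368) by three agreeing cues (pointer, rim centre, slot edge through hole). Pin tip sits ≈+0.6 mm y, +1 mm x from the TCP. Correcting and descending while the hole is away.

Call:
step_arm(
  increments="0 -0.15 2 0 0 0; 0 0 1 0 0 0; 0 0 0.5 0 0 0; 0 0 0 0 0 0; 0 0 0 0 0 0",
)

```text
time: 5.8
tool_pos: [0.455, -0.2384, 0.0938]
ee_rot: [-3.141, 0.0, 3.141]
wrist_force: [0.1, -0.2, -0.5]
width: 0.0125
```

Call:
step_arm(
  increments="0 0 0.2 0 0 0; 0 0 0.1 0 0 0; 0 0 0.1 0 0 0; 0 0 0.05 0 0 0; 0 0 0 0 0 0",
)

```text
time: 6.3
tool_pos: [0.4551, -0.239, 0.0894]
ee_rot: [-3.14, 0.001, 3.141]
wrist_force: [-0.3, -0.9, 1.5]
width: 0.0126
```

```bash
cat > look.py <<'E'
from h import *
import sys
def look(fn=None):
    o=get_obs();im=cv2.cvtColor(snapshot("wrist"),cv2.COLOR_RGB2BGR)
    if fn: cv2.imwrite(fn,im)
    P=pose("wrist",o);h=cv2.cvtColor(im,cv2.COLOR_BGR2HSV)
    r=((h[...,0]<8)|(h[...,0]>172))&(h[...,1]>150)&(h[...,2]>90)
    n,l,s,c=cv2.connectedComponentsWithStats(cv2.dilate(r.astype(np.uint8),np.ones((3,3))))
    out=[]
    for i in range(1,n):
        if s[i,4]>25:
            # ring centre from its box
            p=onz(P,s[i,0]+s[i,2]/2-.5,s[i,1]+s[i,3]/2-.5,.046)-[.5036,-.2402,0]
            rr=np.hypot(*p[:2])
            if rr<.065: out.append((round(float(np.angle(np.exp(1j*(np.arctan2(p[1],p[0])-np.arctan2(.0034,-.0479))))),3),round(rr*1e3,1),int(s[i,4])))
    print(round(o["time"],2),o["tool_pos"].round(4),"F",o["wrist_force"].round(2),out)
for k in range(int(sys.argv[1])): look(f"pics/{sys.argv[2]}{k}.png")
E
python3 look.py 4 a
```

```text
6.3 [ 0.4551 -0.239   0.0894] F [-0.33 -0.88  1.45] []
6.35 [ 0.455  -0.2389  0.0894] F [-0.48 -2.55  1.24] []
6.4 [ 0.455  -0.2389  0.0893] F [-0.52 -1.62  1.32] []
6.45 [ 0.455  -0.2388  0.0893] F [ 0.14 -1.73  0.75] []
```

Call:
step_arm(
  increments="0 0.12 0.05 0 0 0; 0 0 0 0 0 0",
)

```text
time: 6.7
tool_pos: [0.4549, -0.2374, 0.0886]
ee_rot: [-3.141, 0.0, 3.141]
wrist_force: [0.4, -0.9, 0.8]
width: 0.0128
```

```bash
cat >> h.py <<'E'
def ptr(fn,o):
    im=cv2.imread(fn);h=cv2.cvtColor(im,cv2.COLOR_BGR2HSV);P=pose("wrist",o)
    r=((h[...,0]<8)|(h[...,0]>172))&(h[...,1]>150)&(h[...,2]>90)
    n,l,s,c=cv2.connectedComponentsWithStats(r.astype(np.uint8))
    return [(c[i].round(1),s[i].tolist(),onz(P,*c[i],.044).round(4)) for i in range(1,n) if s[i,4]>60]
E
python3 look.py 3 b; python3 -c "
from h import *
o=get_obs();print(ptr('pics/b2.png',o))
P=pose('wrist',o);t=o['tool_pos'];print(t,'tip',proj(P,t-[0,0,.0423]),'slot',proj(P,[.4557,-.2368,t[2]-.0423]))
im=cv2.imread('pics/b2.png');cv2.imwrite('pics/b2c.png',cv2.resize(im[140:250,190:330],None,fx=5,fy=5,interpolation=cv2.INTER_CUBIC))"
```

```text
6.7 [ 0.4549 -0.2374  0.0886] F [ 0.39 -0.94  0.85] []
6.75 [ 0.4549 -0.2374  0.0886] F [ 0.03 -1.63  1.23] []
6.8 [ 0.4548 -0.2374  0.0885] F [ 0.16 -3.1   2.28] []
[(array([257.9, 175.1]), [250, 170, 17, 11, 168], array([ 0.4317, -0.2351,  0.044 ]))]
[ 0.45481927 -0.23736513  0.08849057] tip [254.73867479 206.23965048] slot [255.49607314 207.38033062]
```

View pics/b2c.png

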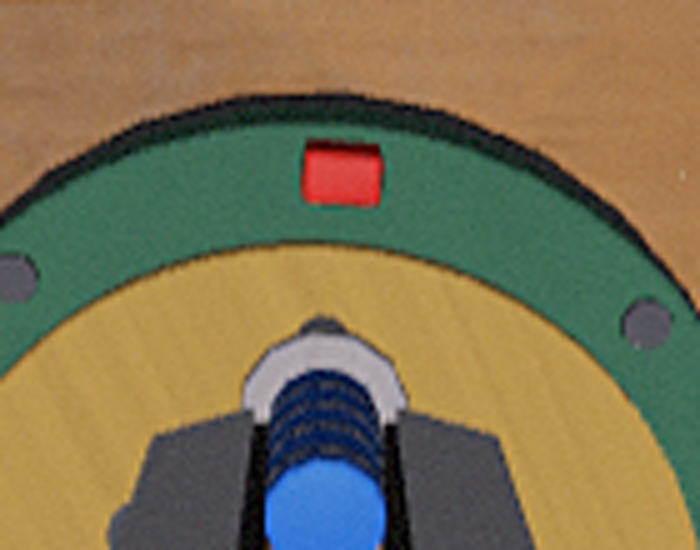

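Pin centred on the slot line (crop u≈325, slot expected ≈327), pointer re-measured at the same place. Pressing a little more.

Call:
step_arm(
  increments="0 0 0.05 0 0 0; 0 0 0 0 0 0",
)

```text
time: 7.05
tool_pos: [0.4548, -0.2375, 0.088]
ee_rot: [-3.141, 0.0, 3.141]
wrist_force: [0.1, -1.7, 2.6]
width: 0.0127
```

```bash
python3 look.py 10 c
```

```text
7.05 [ 0.4548 -0.2375  0.088 ] F [ 0.13 -1.71  2.59] []
7.1 [ 0.4548 -0.2374  0.088 ] F [ 1.03 -1.81  2.28] []
7.15 [ 0.4548 -0.2374  0.088 ] F [ 0.39 -1.08  2.73] []
7.2 [ 0.4548 -0.2374  0.0879] F [ 0.11 -1.73  2.97] []
7.25 [ 0.4548 -0.2374  0.0879] F [-0.75 -1.38  3.15] []
7.3 [ 0.4548 -0.2373  0.0879] F [ 0.33 -1.71  2.45] []
7.35 [ 0.4548 -0.2373  0.0879] F [-0.92 -1.93  1.82] []
7.4 [ 0.4547 -0.2373  0.0879] F [-0.21 -1.47  2.13] []
7.45 [ 0.4548 -0.2373  0.0879] F [-0.05 -2.22  2.05] []
7.5 [ 0.4547 -0.2373  0.0879] F [ 0.51 -1.24  1.96] []
```

```bash
cat > polar.py <<'E'
from h import *
import sys
# dark-disc signature vs angle at plug radius is unknown: print polar strip darkness of wheel between radii
def strip(fn,o):
    P=pose("wrist",o);im=cv2.imread(fn)
    th=np.arange(-120,121,1)*np.pi/180;rs=np.arange(.015,.060,.0005)
    a=np.arctan2(.0034,-.0479)
    mx=np.zeros((len(rs),len(th)),np.float32);my=mx.copy()
    for i,r in enumerate(rs):
        for j,t in enumerate(th):
            mx[i,j],my[i,j]=proj(P,[.5036+r*np.cos(a+t),-.2402+r*np.sin(a+t),.046])
    return cv2.remap(im,mx,my,cv2.INTER_LINEAR)
o=get_obs()
S=[cv2.resize(strip(f,o),None,fx=3,fy=1.4) for f in sys.argv[2:]]
cv2.imwrite(sys.argv[1],np.vstack(S))
E
python3 polar.py pics/pol1.png pics/c0.png pics/c4.png pics/c9.png
```

```text
(no output)
```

View pics/pol1.png

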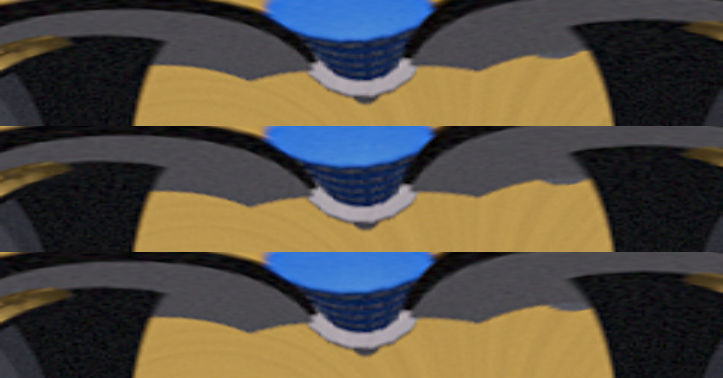

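Strip views: visible wheel range about ±75° round the slot, hole not yet in it; a plug edge barely moves between frames. Quantifying rotation from the brushed texture.

```bash
cat > rot.py <<'E'
from h import *
import sys
a0=np.arctan2(.0034,-.0479)
th=np.arange(-65,73,.25)*np.pi/180;rs=np.arange(.047,.060,.0005)
def strip(fn,o,H=.046):
    K,e,M=pose("wrist",o)
    t,r=np.meshgrid(a0+th,rs);p=np.stack([.5036+r*np.cos(t),-.2402+r*np.sin(t),0*t+H],-1)
    q=((p-e)@M)*[1,-1,-1]@K.T;m=(q[...,:2]/q[...,2:]).astype(np.float32)
    g=cv2.cvtColor(cv2.imread(fn),cv2.COLOR_BGR2GRAY)
    s=cv2.remap(g,m[...,0],m[...,1],cv2.INTER_LINEAR).astype(np.float32).mean(0)
    return s-cv2.GaussianBlur(s[None],(0,0),30)[0]
o=get_obs();S=[strip(f,o) for f in sys.argv[1:]]
for k in range(1,len(S)):
    best=[]
    for d in range(-80,161):
        A=S[0][max(0,-d):len(th)-max(0,d)];B=S[k][max(0,d):len(th)+min(0,d)]
        best.append((np.corrcoef(A,B)[0,1],d*.25))
    b=sorted(best)[::-1];print(k,[(round(float(c),2),d) for c,d in b[:4]], "zero",round(float(best[80][0]),2))
E
python3 rot.py pics/c{0,1,2,3,4,5,6,7,8,9}.png
```

```text
1 [(0.96, 0.0), (0.96, 0.25), (0.94, -0.25), (0.94, 0.5)] zero 0.96
2 [(0.92, 0.25), (0.92, 0.0), (0.9, 0.5), (0.9, -0.25)] zero 0.92
3 [(0.86, 0.0), (0.86, 0.25), (0.84, 0.5), (0.84, -0.25)] zero 0.86
4 [(0.82, 0.0), (0.81, 0.25), (0.8, -0.25), (0.8, 0.5)] zero 0.82
5 [(0.78, 0.0), (0.77, 0.25), (0.77, -0.25), (0.75, 0.5)] zero 0.78
6 [(0.77, 0.0), (0.76, 0.25), (0.76, -0.25), (0.74, 0.5)] zero 0.77
7 [(0.76, 0.0), (0.75, 0.25), (0.75, -0.25), (0.73, 0.5)] zero 0.76
8 [(0.74, 0.0), (0.73, -0.25), (0.72, 0.25), (0.71, -0.5)] zero 0.74
9 [(0.75, 0.0), (0.75, -0.25), (0.74, 0.25), (0.73, -0.5)] zero 0.75
```

Call:
step_arm(
  increments="0 0 0 0 0 0; 0 0 0 0 0 0; 0 0 0 0 0 0; 0 0 0 0 0 0; 0 0 0 0 0 0",
)

```text
time: 8.05
tool_pos: [0.4547, -0.2372, 0.0879]
ee_rot: [3.141, 0.0, 3.141]
wrist_force: [-0.6, -1.7, 3.1]
width: 0.013
```

```bash
python3 look.py 2 d
```

```text
8.05 [ 0.4547 -0.2372  0.0879] F [-0.62 -1.66  3.12] []
8.1 [ 0.4547 -0.2372  0.0878] F [-0.34 -1.89  3.17] []
```

Call:
step_arm(
  increments="0 0 0 0 0 0; 0 0 0 0 0 0; 0 0 0 0 0 0; 0 0 0 0 0 0; 0 0 0 0 0 0",
)

```text
time: 8.65
tool_pos: [0.4547, -0.2373, 0.0878]
ee_rot: [3.141, 0.0, 3.141]
wrist_force: [-0.6, -1.2, 2.0]
width: 0.0127
```

```bash
python3 look.py 2 e; python3 polar.py pics/pol2.png pics/c9.png pics/d0.png pics/e0.png
```

```text
8.65 [ 0.4547 -0.2373  0.0878] F [-0.56 -1.17  2.01] []
8.7 [ 0.4547 -0.2372  0.0878] F [-0.11 -2.37  2.08] []
```

View pics/pol2.png

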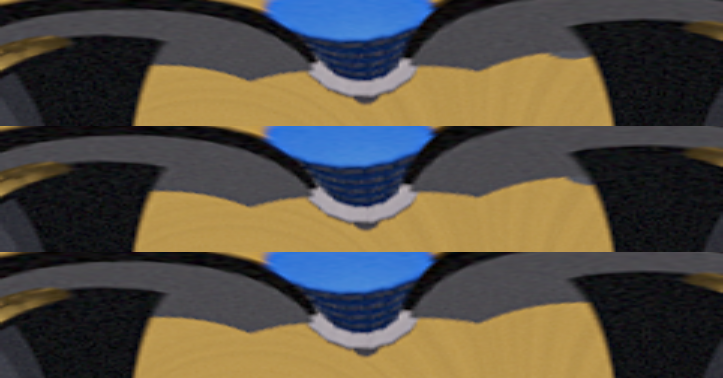

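Plug edge drifts right ≈9°/s: the wheel creeps at ≈0.16 rad/s. Hole is far; ease to bring it round faster.

Call:
step_arm(
  increments="0 0 -0.08 0 0 0; 0 0 0 0 0 0; 0 0 0 0 0 0; 0 0 0 0 0 0; 0 0 0 0 0 0",
)

```text
time: 9.25
tool_pos: [0.4547, -0.2372, 0.0886]
ee_rot: [3.141, -0.0, 3.141]
wrist_force: [-0.9, -1.4, 1.4]
width: 0.0127
```

```bash
python3 look.py 2 f
```

```text
9.25 [ 0.4547 -0.2372  0.0886] F [-0.9  -1.35  1.37] []
9.3 [ 0.4547 -0.2372  0.0886] F [-0.15 -1.64  1.62] []
```

Call:
step_arm(
  increments="0 0 0 0 0 0; 0 0 0 0 0 0; 0 0 0 0 0 0; 0 0 0 0 0 0; 0 0 0 0 0 0",
)

```text
time: 9.85
tool_pos: [0.4548, -0.2373, 0.0887]
ee_rot: [3.142, 0.0, 3.141]
wrist_force: [0.5, -1.5, 2.5]
width: 0.0127
```

```bash
python3 look.py 2 g
```

```text
9.85 [ 0.4548 -0.2373  0.0887] F [ 0.53 -1.52  2.46] [(-3.058, np.float64(55.1), 62)]
9.9 [ 0.4547 -0.2373  0.0886] F [-0.02 -0.69  2.21] [(-3.028, np.float64(55.1), 63)]
```

Call:
step_arm(
  increments="0 0 0 0 0 0; 0 0 0 0 0 0; 0 0 0 0 0 0; 0 0 0 0 0 0; 0 0 0 0 0 0",
)

```text
time: 10.45
tool_pos: [0.4547, -0.2373, 0.0886]
ee_rot: [3.142, 0.0, 3.141]
wrist_force: [-1.3, -2.0, 1.9]
width: 0.0127
```

```bash
python3 look.py 1 h
```

```text
10.45 [ 0.4547 -0.2373  0.0886] F [-1.32 -2.04  1.92] []
```

Call:
step_arm(
  increments="0 0 0 0 0 0; 0 0 0 0 0 0; 0 0 0 0 0 0; 0 0 0 0 0 0; 0 0 0 0 0 0",
)

```text
time: 11.0
tool_pos: [0.4547, -0.2373, 0.0886]
ee_rot: [3.142, 0.0, 3.141]
wrist_force: [-0.1, -0.9, 1.7]
width: 0.0128
```

```bash
python3 look.py 1 i
```

```text
11.0 [ 0.4547 -0.2373  0.0886] F [-0.09 -0.95  1.71] []
```

Call:
step_arm(
  increments="0 0 0 0 0 0; 0 0 0 0 0 0; 0 0 0 0 0 0; 0 0 0 0 0 0; 0 0 0 0 0 0",
)

```text
time: 11.55
tool_pos: [0.4547, -0.2373, 0.0887]
ee_rot: [3.142, 0.0, 3.141]
wrist_force: [-0.2, -1.8, 2.1]
width: 0.0127
```

```bash
python3 look.py 1 j
```

```text
11.55 [ 0.4547 -0.2373  0.0887] F [-0.21 -1.79  2.07] []
```

Call:
step_arm(
  increments="0 0 0 0 0 0; 0 0 0 0 0 0; 0 0 0 0 0 0; 0 0 0 0 0 0; 0 0 0 0 0 0",
)

```text
time: 12.1
tool_pos: [0.4547, -0.2373, 0.0887]
ee_rot: [3.142, 0.0, 3.141]
wrist_force: [0.4, -1.9, 1.8]
width: 0.0127
```

```bash
python3 look.py 2 k
```

```text
12.1 [ 0.4547 -0.2373  0.0887] F [ 0.37 -1.94  1.78] []
12.15 [ 0.4548 -0.2373  0.0887] F [-0.2  -1.18  0.99] []
```

Call:
step_arm(
  increments="0 0 0 0 0 0; 0 0 0 0 0 0; 0 0 0 0 0 0; 0 0 0 0 0 0; 0 0 0 0 0 0",
)

```text
time: 12.7
tool_pos: [0.4547, -0.2373, 0.0887]
ee_rot: [3.142, 0.0, 3.141]
wrist_force: [-0.3, -1.4, 1.6]
width: 0.0129
```

```bash
python3 look.py 2 l
```

```text
12.7 [ 0.4547 -0.2373  0.0887] F [-0.3  -1.36  1.61] [(-1.165, np.float64(48.5), 168)]
12.75 [ 0.4547 -0.2373  0.0887] F [-0.17 -0.89  1.74] [(-1.146, np.float64(48.4), 187)]
```

Hole seen at −1.15 rad moving ≈0.65 rad/s.

Call:
step_arm(
  increments="0 0 0 0 0 0; 0 0 0 0 0 0; 0 0 0 0 0 0; 0 0 0 0 0 0; 0 0 0 0 0 0",
)

```text
time: 13.3
tool_pos: [0.4547, -0.2373, 0.0887]
ee_rot: [3.142, 0.0, 3.141]
wrist_force: [-0.9, -0.0, 2.2]
width: 0.0127
```

Call:
step_arm(
  increments="0 0 0 0 0 0; 0 0 0 0 0 0; 0 0 0.08 0 0 0; 0 0 0 0 0 0",
)

```text
time: 13.7
tool_pos: [0.4549, -0.2375, 0.088]
ee_rot: [-3.141, 0.0, 3.141]
wrist_force: [0.4, -0.9, 2.0]
width: 0.0127
```

```bash
python3 look.py 3 m
```

```text
13.7 [ 0.4549 -0.2375  0.088 ] F [ 0.44 -0.95  2.03] [(-0.64, np.float64(47.7), 218)]
13.75 [ 0.4548 -0.2374  0.088 ] F [ 0.09 -1.18  2.25] [(-0.623, np.float64(47.6), 224)]
13.8 [ 0.4548 -0.2374  0.088 ] F [ 0.31 -2.32  2.68] [(-0.623, np.float64(47.6), 220)]
```

Call:
step_arm(
  increments="0 0 0 0 0 0; 0 0 0 0 0 0; 0 0 0 0 0 0; 0 0 0 0 0 0; 0 0 0 0 0 0",
)

```text
time: 14.35
tool_pos: [0.4547, -0.2373, 0.0878]
ee_rot: [3.142, 0.0, 3.141]
wrist_force: [-0.0, -1.5, 2.2]
width: 0.0131
```

```bash
python3 look.py 1 n
```

```text
14.35 [ 0.4547 -0.2373  0.0878] F [-0.05 -1.51  2.17] [(-0.481, np.float64(48.2), 227)]
```

Call:
step_arm(
  increments="0 0 0 0 0 0; 0 0 0 0 0 0; 0 0 0 0 0 0; 0 0 0 0 0 0; 0 0 0 0 0 0",
)

```text
time: 14.9
tool_pos: [0.4547, -0.2372, 0.0878]
ee_rot: [3.141, -0.0, 3.141]
wrist_force: [-0.7, -1.2, 2.4]
width: 0.0129
```

```bash
python3 look.py 1 o
```

```text
14.9 [ 0.4547 -0.2372  0.0878] F [-0.73 -1.21  2.42] [(-0.379, np.float64(47.7), 211)]
```

Call:
step_arm(
  increments="0 0 0 0 0 0; 0 0 0 0 0 0; 0 0 0 0 0 0; 0 0 0 0 0 0; 0 0 0 0 0 0",
)

```text
time: 15.45
tool_pos: [0.4548, -0.2373, 0.0879]
ee_rot: [3.142, 0.0, 3.141]
wrist_force: [-0.6, -2.0, 2.8]
width: 0.0127
```

Call:
step_arm(
  increments="0 0 0 0 0 0; 0 0 0 0 0 0; 0 0 0 0 0 0; 0 0 0 0 0 0",
)

```text
time: 15.85
tool_pos: [0.4547, -0.2373, 0.0879]
ee_rot: [3.142, 0.0, 3.141]
wrist_force: [-0.4, -1.7, 1.8]
width: 0.0127
```

```bash
python3 look.py 2 p
```

```text
15.85 [ 0.4547 -0.2373  0.0879] F [-0.4  -1.69  1.82] [(-0.189, np.float64(48.5), 173)]
15.9 [ 0.4547 -0.2373  0.0878] F [-0.46 -2.2   2.47] [(-0.179, np.float64(48.8), 168)]
```

Call:
step_arm(
  increments="0 0 0 0 0 0; 0 0 0 0 0 0; 0 0 0 0 0 0; 0 0 0 0 0 0; 0 0 0 0 0 0",
)

```text
time: 16.45
tool_pos: [0.4544, -0.2366, 0.0873]
ee_rot: [3.14, -0.001, 3.141]
wrist_force: [0.0, -1.2, 0.7]
width: 0.0127
```

```bash
python3 look.py 2 q
```

```text
16.45 [ 0.4544 -0.2366  0.0873] F [ 0.02 -1.16  0.69] [(0.052, np.float64(50.1), 149)]
16.5 [ 0.4544 -0.2369  0.0872] F [-0.39 -1.67  0.88] [(0.067, np.float64(50.1), 146)]
```

Fz dropped and the tip sank: the hole is under the pin. Plunging.

Call:
step_arm(
  increments="0 0 0.5 0 0 0; 0 0 0.6 0 0 0; 0 0 0 0 0 0",
)

```text
time: 16.85
tool_pos: [0.4541, -0.2369, 0.0754]
ee_rot: [3.14, -0.002, 3.141]
wrist_force: [0.4, -2.3, 0.2]
width: 0.0129
```

```bash
python3 look.py 2 r
```

```text
16.85 [ 0.4541 -0.2369  0.0754] F [ 0.38 -2.34  0.24] [(0.078, np.float64(51.0), 133)]
16.9 [ 0.4543 -0.237   0.0758] F [ 1.61 -1.69 -2.79] [(0.086, np.float64(51.1), 126)]
```

The wheel is caught (shank in hole). Entering the slot gently.

Call:
step_arm(
  increments="0 -0.03 0.2 0 0 0; 0 0 0.2 0 0 0; 0 0 0.2 0 0 0; 0 0 0 0 0 0",
)

```text
time: 17.35
tool_pos: [0.4547, -0.2375, 0.0708]
ee_rot: [3.141, 0.0, 3.141]
wrist_force: [1.1, -2.3, 1.7]
width: 0.0132
```

```bash
python3 look.py 2 s
```

```text
17.35 [ 0.4547 -0.2375  0.0708] F [ 1.14 -2.33  1.67] [(0.102, np.float64(51.6), 115)]
17.4 [ 0.4548 -0.2375  0.0708] F [-0.15 -1.75  0.68] [(0.103, np.float64(51.6), 115)]
```

Call:
step_arm(
  increments="0 0 0.2 0 0 0; 0 0 0.2 0 0 0; 0 0 0.2 0 0 0; 0 0 0 0 0 0",
)

```text
time: 17.85
tool_pos: [0.4546, -0.2374, 0.0644]
ee_rot: [3.141, -0.0, 3.141]
wrist_force: [0.1, -1.9, 1.4]
width: 0.0124
```

```bash
python3 look.py 2 t
```

```text
17.85 [ 0.4546 -0.2374  0.0644] F [ 0.08 -1.88  1.41] [(0.156, np.float64(52.4), 58)]
17.9 [ 0.4546 -0.2374  0.0645] F [ 0.96 -2.25 -0.58] [(0.149, np.float64(52.6), 53)]
```

Call:
step_arm(
  increments="0 0 0.2 0 0 0; 0 0 0.2 0 0 0; 0 0 0.2 0 0 0; 0 0 0.1 0 0 0; 0 0 0 0 0 0",
)

```text
time: 18.45
tool_pos: [0.4546, -0.2375, 0.0576]
ee_rot: [3.141, -0.0, 3.141]
wrist_force: [0.2, -1.4, 0.4]
width: 0.0126
```

```bash
python3 look.py 3 u
```

```text
18.45 [ 0.4546 -0.2375  0.0576] F [ 0.22 -1.37  0.35] []
18.5 [ 0.4547 -0.2375  0.0577] F [-0.28 -2.8   0.01] []
18.55 [ 0.4547 -0.2375  0.0577] F [-0.5  -1.79 -0.31] []
```

Call:
step_arm(
  increments="0 0 0.1 0 0 0; 0 0 0.05 0 0 0; 0 0 0 0 0 0; 0 0 0 0 0 0",
)

```text
time: 19.0
tool_pos: [0.4548, -0.2376, 0.0564]
ee_rot: [3.142, 0.0, 3.141]
wrist_force: [0.1, -2.4, 0.6]
width: 0.0128
```

```bash
python3 look.py 4 v
```

```text
19.0 [ 0.4548 -0.2376  0.0564] F [ 0.08 -2.36  0.61] []
19.05 [ 0.4548 -0.2375  0.0564] F [ 0.57 -2.19  0.19] []
19.1 [ 0.4547 -0.2376  0.0564] F [ 0.5  -2.66  1.5 ] []
19.15 [ 0.4547 -0.2376  0.0563] F [ 0.46 -1.24 -0.64] []
```

Call:
step_arm(
  increments="0 0 0.05 0 0 0; 0 0 0.05 0 0 0; 0 0 0 0 0 0; 0 0 0 0 0 0",
)

```text
time: 19.6
tool_pos: [0.4549, -0.2376, 0.0555]
ee_rot: [-3.142, 0.0, 3.141]
wrist_force: [0.6, -1.0, 1.2]
width: 0.0128
```

```bash
python3 look.py 4 w
```

```text
19.6 [ 0.4549 -0.2376  0.0555] F [ 0.64 -0.97  1.21] []
19.65 [ 0.4548 -0.2376  0.0554] F [ 1.39 -1.74  0.75] []
19.7 [ 0.4548 -0.2376  0.0555] F [ 0.76 -1.59  2.24] []
19.75 [ 0.4548 -0.2376  0.0555] F [ 0.17 -1.35  1.07] []
```

Call:
step_arm(
  increments="0 0 0.05 0 0 0; 0 0 0 0 0 0; 0 0 0 0 0 0",
)

```text
time: 20.1
tool_pos: [0.4548, -0.2376, 0.0549]
ee_rot: [-3.142, 0.0, 3.141]
wrist_force: [0.5, -1.3, 2.0]
width: 0.013
```

```bash
python3 look.py 4 x; python3 -c "
import cv2
im=cv2.imread('pics/x3.png');cv2.imwrite('pics/x3c.png',cv2.resize(im[130:260,170:340],None,fx=4,fy=4,interpolation=cv2.INTER_CUBIC))"
```

```text
20.1 [ 0.4548 -0.2376  0.0549] F [ 0.5  -1.33  2.02] []
20.15 [ 0.4548 -0.2376  0.0549] F [ 0.19 -1.66  2.17] []
20.2 [ 0.4548 -0.2376  0.0549] F [ 1.05 -1.3   1.54] []
20.25 [ 0.4548 -0.2376  0.0549] F [ 0.96 -1.49  2.48] []
```

View pics/x3c.png

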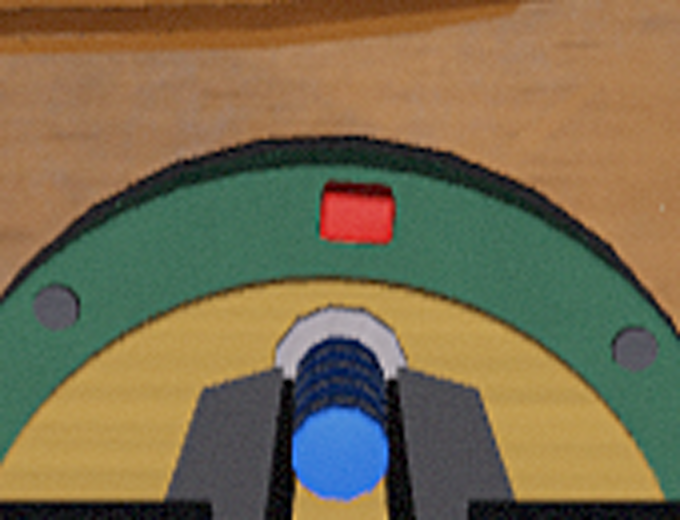

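Collar sits flat on the wheel (crop ≈(340,330)), no ring or shank showing; force ≈2 N. Releasing.

Call:
step_arm(
  increments="0 0 0 0 0 0; 0 0 0 0 0 0; 0 0 0 0 0 0; 0 0 0 0 0 0; 0 0 0 0 0 0",
  claw=0,
)

```text
time: 20.8
tool_pos: [0.4545, -0.2373, 0.0546]
ee_rot: [3.141, -0.001, 3.141]
wrist_force: [-0.5, 0.3, 0.4]
width: 0.0463
```

Call:
step_arm(
  increments="0 0 -1 0 0 0; 0 0 -2 0 0 0; 0 0 -3 0 0 0; 0 0 -3 0 0 0; 0 0 -3 0 0 0",
)

```text
time: 21.3
tool_pos: [0.4547, -0.2375, 0.1769]
ee_rot: [-3.141, 0.001, 3.141]
wrist_force: [-0.1, 0.0, -0.1]
width: 0.0472
```

Call:
step_arm(
  increments="4 0 0 0 0 0; 4 0 0 0 0 0; 2 0 0 0 0 0; 0 0 0 0 0 0; 0 0 0 0 0 0",
)

```text
time: 21.8
tool_pos: [0.3552, -0.2377, 0.1757]
ee_rot: [-3.141, 0.002, 3.14]
wrist_force: [-0.5, 0.2, 0.4]
width: 0.0471
```

```bash
python3 look.py 1 y; sleep 0
python3 - <<'E'
from h import *
o,im=shot("top","pics/tf.png");o,w=shot("wrist","pics/wf.png")
for _ in range(6): o,w2=shot("wrist","pics/wf2.png")
print(o["wrist_force"],o["time"],np.abs(w.astype(int)-w2).mean())
a=cv2.resize(w[60:384,100:420],None,fx=1.2,fy=1.2);b=cv2.resize(w2[60:384,100:420],None,fx=1.2,fy=1.2)
c=cv2.resize(im[150:260,130:330],None,fx=3.5,fy=3.5)[:,:768]
cv2.imwrite("pics/fin.png",np.hstack([a,b])[:, :800]); cv2.imwrite("pics/tfc.png",c)
E
```

```text
21.8 [ 0.3552 -0.2377  0.1757] F [-0.54  0.23  0.36] []
[ 0.77047543 -0.33604572 -0.58006773] 22.2 5.159291585286458
```

View pics/fin.png

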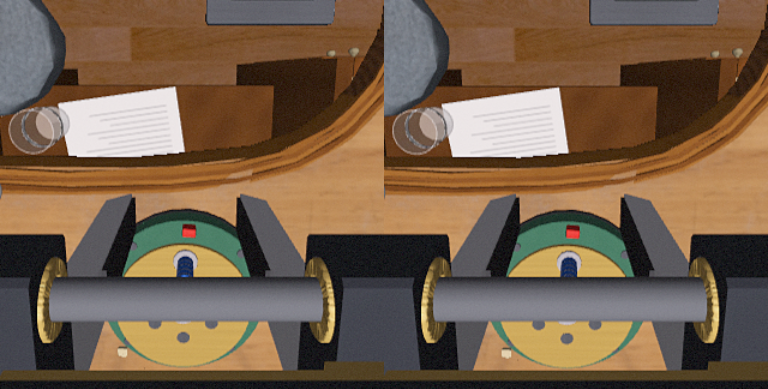

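Both frames, 0.3 s apart, show plugs and pin unmoved: the wheel is locked. Last check from above.

View pics/tfc.png

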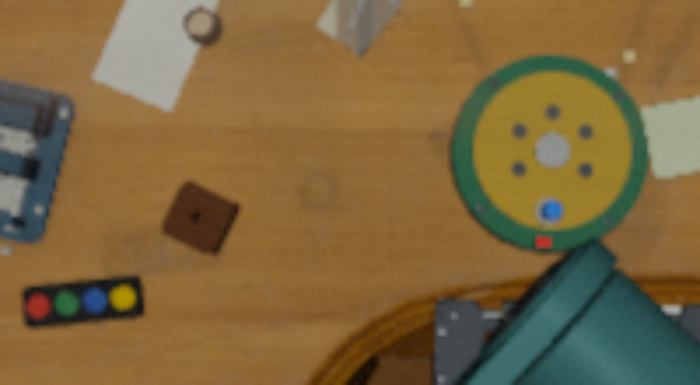

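The pin stands upright in the wheel at (551,210), in line with the pointer at (544,242). The rest is empty, and the loupe and cups are where they were.

```bash
python3 -c "
from bench import *
print(close_job())"
```

```text
the job is handed in; nothing more can be done
None
```

The wheel is locked: the pin is through hole and slot, fully home as far as I could check, and released. I handed the job in at about 22 s.

**What I did:** I took the pin from its rest and set its tip on the wheel face above the slot. At about 2–2.5 N the wheel slowed to roughly 0.2 rad/s. I eased off once to bring the hole round faster, then slowed the wheel again. When the hole came under the tip I slid the pin down into the slot, until the collar met the wheel at about 2 N. Then I opened the gripper and backed away.

**Last checks:**
- **Locked:** two wrist pictures 0.3 s apart show no wheel motion, and the top view shows the pin upright in line with the pointer.
- **Fully home:** the tool height at contact put the tip about 13 mm above the bench with the wheel pressed down slightly. The expected height is 14 mm. I did not measure the height again after release.
- **Surroundings:** the loupe and oil cups look unmoved and the gripper touches nothing. I did not check the watch case separately.
- **Force:** vertical force readings stayed at or below about 3.2 N. The readings scatter by about 1 N.
- **Disagreements:** the top and wrist cameras differed by 1–3 mm, within about what their calibration allows. I used the wrist camera for the slot. As the pin went in, the hole angle read 0.05–0.15 rad, probably because the pin partly hid the ring.

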